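# Move the fork-end job on one place: vise to tray, chuck to vise, tray to chuck

## Robot

A 6-joint arm with a two-finger parallel gripper is mounted at the origin on the work surface. World frame = base frame: x ahead of the robot, y to its left, z up, the work surface at z = 0. Lengths are in m, angles in rad, forces in N, time in s.
With the tool pointing down it reaches from about 0.25 to 0.725 m from the base axis. Payload 4 kg.
Tool frame: the origin (TCP) lies midway between the tips of the shut fingers; the grasp point (between the pads) lies 19 mm behind it (bot.grip_point_offset is the distance from the TCP to the grasp point, in m); z points along the fingers, y is the line along which they close (so a half turn about z gives the same grasp; the last joint's range is limited). The gripper opens to 85 mm and grips with 20 to 120 N. Pads are 22 mm wide; open, the fingers measure 114 mm over their backs; the gripper's body (76 mm by 85 mm) begins 54 mm behind the grasp point. The pads swing forward as they close: fully open they stand 13 mm farther back than shut.
Start: joints at [1.279, 0.241, 0.005, 1.335, 0, 1.571], TCP at [0.144, 0.479, 0.231] pointing down, gripper open.
Joint ranges: [-2.72, 2.72], [-1.05, 1.87], [-1.09, 1.28], [-1.99, 2.15], [-1.42, 1.44], [-3.14, 3.14]. Speed limits (rad/s): [2.79, 2.79, 3.14, 3.14, 3.14, 3.14].

## Interface

Orientations are given as a unit quaternion [x, y, z, w].
In Python, from workcell import bot gives the robot as it stands.
- The arm moves only by the tool step_arm, never from a script. Its argument "targets" is text: rows parted by semicolons, each of 7 numbers parted by spaces: the opening, from -1 (shut) to 1 (fully open), so that 0 is half open, then the shift along the world's x, y, z normalised to -1 to 1, where 1 is 0.5 m, then the turn, a rotation vector about the world's x, y, z normalised to -1 to 1, where 1 is pi/4 rad. In form: gripper x y z wx wy wz; .... A call has 1 to 10 rows; each row is the pose to reach, as a shift and turn from the pose commanded when the call began; what a row does not reach only later rows make up. A row lasts 1/12 s, in which the tool goes at most 41.7 mm and 7.16 degrees, less where a joint would pass 70% of its speed; a pose out of reach is approached as far as the arm can. A call with a number of a shift or a turn outside -1 to 1 is refused whole. A call with a gripper value outside its range is refused whole. The fingers move at their own pace and stop on an object; the grip force is fixed at half the most. Time passes only in rows, so rows that repeat a pose let the fingers close. It gives the time, the measured TCP pose, the force, the opening and the grip force at its end, in the units of the state.
- bot.get_obs(): the state, without advancing time (a new reading comes with each control period).
- bot.camera(name): name is "scene" or "top" or "wrist"; returns the picture (480x640x3 uint8, red, green, blue); there is no depth.
- bot.camera_info(name): a dict with "vertical_fov" (degrees; the focal length in pixels is half the picture's height over the tangent of half this angle, whatever the lens; pixels are square), "cx", "cy" (the principal point, pixels), "D" ([k1, k2, p1, p2, k3] as OpenCV has them; the pictures are not rectified), "pose" (4x4, takes a point from camera to world coordinates). Camera axes: x right, y up, looking along -z (the intrinsics and any distortion apply to the point x, -y, -z); pixel columns grow to the right and rows downward; lengths in m; the calibration is good to about 2 mm. A picture is of the moment at which its call begins: read the wrist's pose just before it. camera_info takes no time and is no camera call; for the wrist camera it gives the pose at the moment of the call.
- bot.job_done(): hands the job in; it is judged then, once.
The state is a dict: "clock": time; "joint_pos": joint angles; "joint_vel": joint speeds; "tau": joint torques, N m; "eef_pos": TCP position; "tool_rot": TCP orientation; "ft_force": force on the tool from outside, world axes, zero at the start; "ft_torque": the same for the moment, N m; "grip_width": finger opening in m; "grasp_force": force on a finger pad.
Only numpy, scipy, OpenCV 4.12 (cv2) and the standard library are available. Lean on these libraries where they do the work, as an engineer would, in place of code of your own. Each camera call takes 0.05 s, during which the arm holds its last target. There are 200 camera calls.

## Task

Move this batch of fork ends on one place: the finished fork in the vise goes into the tray compartment where the round blank is now, the squared part in the three-jaw chuck goes between the vise's jaws with its flats square to them, and the round blank goes into the chuck, between its jaws. Every place is taken, so park a part on the way, for instance on the bare plywood block. Stand each part in the middle of its place on its flange, set down rather than dropped; tip none over, and leave the two finished forks in the tray as they stand.

Things in the scene. Friction and masses are not known exactly. Their poses are not given: they have to be found in the camera images.
- blank_mid (a point): The turned blank, aluminium: a round flange 46 mm in diameter and 14 mm thick at the bottom, and on it a plain round shank 36 mm in diameter; 60 mm tall in all, about 0.19 kg. It stands upright in one of the tray's three compartments. This point is its centre, on the axis, 30 mm above its underside; its z axis points up the shank.
- squared_mid (a point): The squared part, aluminium: the same round flange (46 mm diameter, 14 mm thick), the shank above it milled to a 26 x 26 mm square, solid to the top; 60 mm tall, about 0.15 kg. At the start it stands upright in the chuck, at any yaw. This point is its centre, on the axis, 30 mm above its underside; z up; its x and y axes are normal to the four flats.
- fork_mid (a point): The finished fork to be moved, aluminium: the same flange (46 mm diameter, 14 mm thick), a 26 x 26 mm square shank with a slot 10 mm wide and 28 mm deep cut across its top, leaving two prongs 8 mm thick; 60 mm tall, about 0.12 kg. At the start it stands upright in the vise. This point is its centre, on the axis, 30 mm above its underside; z up; x runs across the slot, from prong to prong, y along the slot.
- fork_a_mid (a point): A finished fork, just like the one above, that already stands in a compartment of the tray and stays there. Point and axes as for the other fork.
- fork_b_mid (a point): A second finished fork that already stands in a compartment of the tray and stays there. Point and axes as for the other fork.
- tray: The parts tray, fixed: an open plywood box 206 x 72 mm and 19 mm high, walls and floor 5 mm thick, parted by two 5 mm dividers into a row of three compartments, each 62 x 62 mm inside. Its origin is the centre of its underside, on the bench; x runs along the row: the compartments' centres lie at x = -67, 0 and +67 mm, y = 0, and their floor at z = 5 mm. z up.
- chuck: The three-jaw chuck, face up on a small rotary table with a handwheel, fixed to the bench: a steel chuck 100 mm in diameter whose flat face is 95 mm above the bench. Its three jaws stand 20 mm above the face, 120 degrees apart, opened so that their inner faces are 31 mm from the axis (62 mm across). Its origin is on the bench, on the chuck's axis; z up; one jaw lies towards its x axis.
- vise: The machine vise, fixed to the bench, its jaws open 62 mm: the flat bed between the jaws is 30 mm above the bench, the jaws rise 22 mm above the bed (to 52 mm), are 90 mm long and their inner faces lie at x = -31 and +31 mm. Its screw and handle lead to -x (to x = -153 mm). Its origin is on the bench, below the middle of the space between the jaws; x is normal to the jaw faces, y along the jaws, z up.
- block: A bare plywood block 100 x 100 mm and 18 mm high, fixed, empty: a free spot to park a part. Origin at the centre of its underside, on the bench; z up.
Mind the look-alikes: they are no part of the job. Leave any purple or red look-alike of the tray alone.

How it is judged:
At the end, for the whole second after the job is handed in: Upright and at rest: blank on the chuck face within 12 mm of its axis; squared part on the vise bed within 12 mm across and 15 mm along the jaws, flats within 0.2 rad of square; fork on the floor of the blank's former compartment, within 12 mm; tray's other forks moved under 20 mm (horizontal distance between blank_mid and chuck below 0.012 m and z of blank_mid in the frame of chuck between 0.121 and 0.129 m and x of squared_mid in the frame of vise between -0.012 and 0.012 m and y of squared_mid in the frame of vise between -0.015 and 0.015 m and z of squared_mid in the frame of vise between 0.056 and 0.064 m and (angle between the x axis of squared_mid and the x axis of vise, either way round below 0.2 rad or angle between the x axis of squared_mid and the y axis of vise, either way round below 0.2 rad) and y of fork_mid in the frame of tray between -0.012 and 0.012 m and z of fork_mid in the frame of tray between 0.031 and 0.039 m and (x of fork_mid in the frame of tray between -0.079 and -0.055 m or x of fork_mid in the frame of tray between -0.012 and 0.012 m or x of fork_mid in the frame of tray between 0.055 and 0.079 m) and angle between each of blank_mid, squared_mid, fork_mid, fork_a_mid, fork_b_mid's own z axis and vertical below 0.08 rad and distance of each of fork_a_mid, fork_b_mid from where it was at the start of the episode below 0.02 m and linear speed of each of blank, squared, fork below 0.02 m/s); the robot touches nothing.
It fails at once if a part is tipped over (more than 0.6 rad) (angle between any of blank_mid, squared_mid, fork_mid's own z axis and vertical above 0.6 rad).
It fails at once if a finished fork already in the tray is moved out of its place (by more than 20 mm) (distance of any of fork_a_mid, fork_b_mid from where it was at the start of the episode above 0.02 m).
It fails at once if a part is dropped (falls faster than 0.5 m/s with no finger on it: a drop of over about 13 mm) ((contact force between blank and the fingers below 0.05 N and linear speed of blank above 0.5 m/s) or (contact force between squared and the fingers below 0.05 N and linear speed of squared above 0.5 m/s) or (contact force between fork and the fingers below 0.05 N and linear speed of fork above 0.5 m/s)).
It also fails if it takes over 128 s, if anything falls off the work surface, if the arm or the gripper's body presses on something with over 40 N, if the wrist force passes 120 N, or if a joint passes its speed limit or range.

## Working session

There is one attempt and no reset: what is moved stays moved. The work goes in short steps, Python scripts to look and compute and a tool call to move; the robot and the scene stay as the last step left them, time stands still between calls to the robot, and variables do not carry over. Pictures are saved under pics/ and viewed, at most 14 in all, crops included, and the job is handed in when it is done.

Besides the shell and the picture viewer there is one more tool, called after "Emit:" by a JSON object that holds its "name" and its "arguments". step_arm: Moves the arm, as the interface text tells. Scaled input: -1 to 1 covers 0.5 m each way for a shift and pi/4 rad each way for a turn. Its arguments: {"type":"object","properties":{"targets":{"type":"string"}},"required":["targets"]}

```bash
ls; mkdir -p pics; python3 - <<'E'
from workcell import bot
import cv2
o=bot.get_obs();print(o)
print(bot.grip_point_offset)
for n in("top","scene"):
    i=bot.camera_info(n);print(n,i)
    cv2.imwrite(f"pics/{n}0.png",bot.camera(n)[:,:,::-1])
E
```

```text
pics
{'clock': 0.0, 'joint_pos': array([ 1.27897334e+00,  2.41383661e-01,  3.73012394e-03,  1.33521670e+00,
       -1.95361882e-05,  1.57082789e+00]), 'joint_vel': array([-7.50235647e-05, -4.46908723e-04, -2.35387300e-04,  1.52185112e-03,
       -2.99566135e-04,  1.08396267e-04]), 'tau': array([ 1.40953271e-04, -3.72320616e+01,  2.52407169e+01,  1.68606872e-02,
        3.51447102e-05,  6.95002626e-06]), 'eef_pos': array([0.14367201, 0.47824966, 0.23042986]), 'tool_rot': array([ 1.45409825e-01,  9.89370965e-01, -1.02735917e-03, -1.41086929e-04]), 'ft_force': array([-0.24977975,  0.60941864, -0.53093206]), 'ft_torque': array([-0.02556217,  0.02671395, -0.05036023]), 'grasp_force': 0.0, 'grip_width': 0.08530103617065189}
0.0187
top {'vertical_fov': 49.30277806841187, 'cx': 317.19845185504084, 'cy': 238.67419892812813, 'D': array([0.01169364, 0.        , 0.        , 0.        , 0.        ]), 'pose': array([[-0.00874285,  0.99829473, -0.05771655,  0.37309471],
       [-0.99995808, -0.00857128,  0.00321955, -0.15748943],
       [ 0.00271936,  0.05774228,  0.99832782,  1.28199471],
       [ 0.        ,  0.        ,  0.        ,  1.        ]])}
scene {'vertical_fov': 48.35363218772991, 'cx': 325.5334982432443, 'cy': 238.54644815523412, 'D': array([-0.00275885,  0.        ,  0.        ,  0.        ,  0.        ]), 'pose': array([[ 0.80511616, -0.42758598,  0.41104526,  1.10586202],
       [ 0.59285414,  0.60079827, -0.53625125, -0.96077307],
       [-0.01766176,  0.67543443,  0.73720852,  1.26060976],
       [ 0.        ,  0.        ,  0.        ,  1.        ]])}
```

View pics/top0.png

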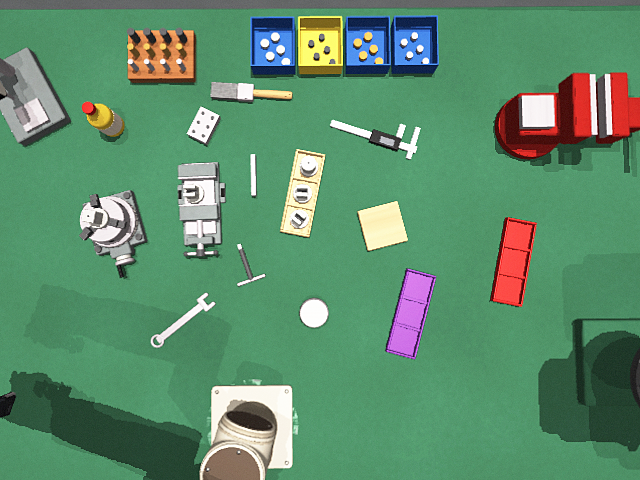

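View pics/scene0.png

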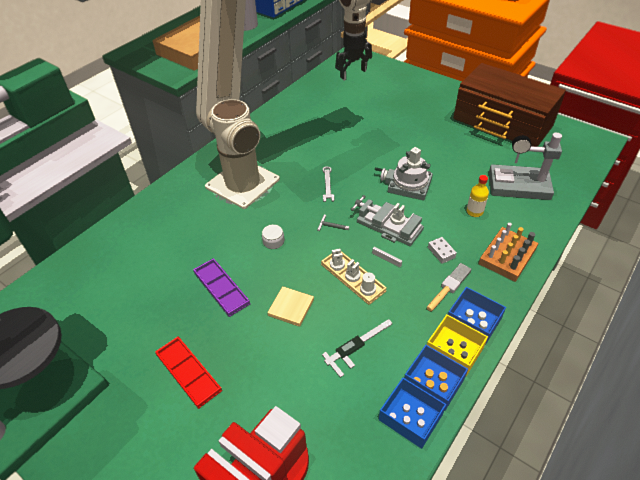

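The top view shows the chuck at about (110,222), the vise at (199,193), the tray at (303,193) with the blank in its upper compartment at (309,165), and the block at (383,226). The purple and red trays are decoys. I'll measure on a magnified crop.

```bash
cat > h.py <<'E'
from workcell import bot
import numpy as np, cv2
from scipy.spatial.transform import Rotation as R
def K(i):
    f=240/np.tan(np.radians(i["vertical_fov"])/2)
    return np.array([[f,0,i["cx"]],[0,f,i["cy"]],[0,0,1.]])
def world(i,uv,z):
    "pixels -> world points on the plane at height z"
    p=cv2.undistortPoints(np.array(uv,float).reshape(-1,1,2),K(i),i["D"]).reshape(-1,2)
    d=np.c_[p[:,0],-p[:,1],-np.ones(len(p))]@i["pose"][:3,:3].T
    c=i["pose"][:3,3]
    return c+d*((z-c[2])/d[:,2])[:,None]
def pix(i,P):
    T=np.linalg.inv(i["pose"]);q=np.atleast_2d(P)@T[:3,:3].T+T[:3,3]
    return cv2.projectPoints((q*[1,-1,-1]).reshape(-1,1,3),np.zeros(3),np.zeros(3),K(i),i["D"])[0].reshape(-1,2)
E
python3 - <<'E'
import cv2
a=cv2.imread("pics/top0.png")[140:270,70:240]; b=cv2.imread("pics/top0.png")[140:260,270:420]
cv2.imwrite("pics/c1.png",cv2.resize(a,None,fx=4.5,fy=4.5,interpolation=2))
cv2.imwrite("pics/c2.png",cv2.resize(b,None,fx=5,fy=5,interpolation=2))
E
```

```text
(no output)
```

View pics/c1.png

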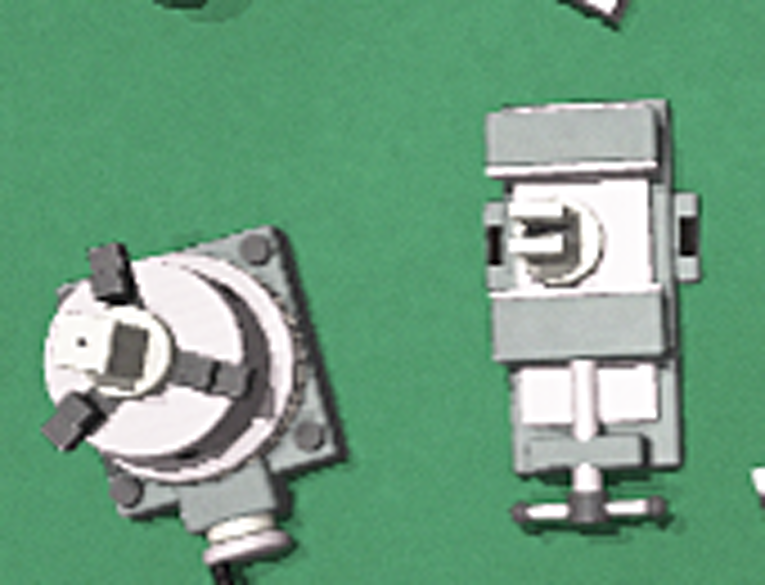

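View pics/c2.png

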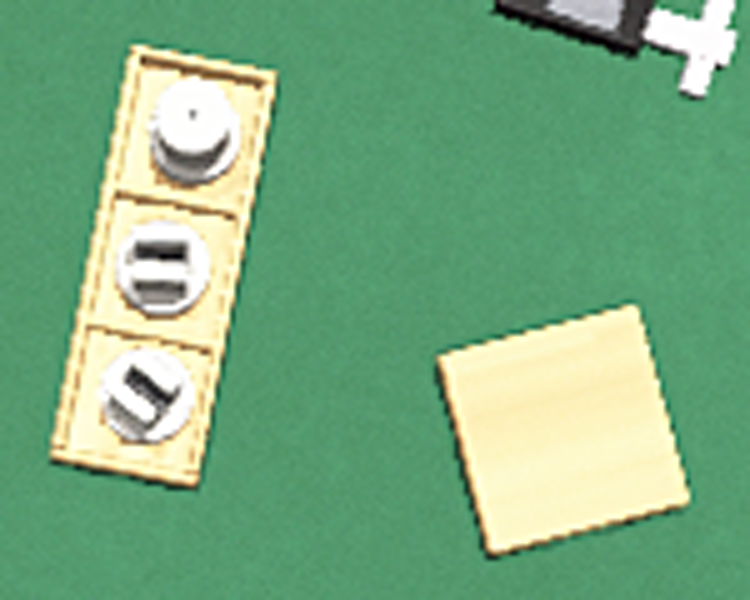

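```bash
python3 - <<'E'
from h import *
i=bot.camera_info("top")
def m(n,uv,z,s,off):
    w=world(i,(np.array(uv,float)+.5)/s-.5+off,z); print(n,w.mean(0).round(4),(np.hypot(*w[:,:2].T)).round(3)); return w
A=4.5,np.array([70,140]);B=5,np.array([270,140])
t=m("tray",[(133,46),(277,71),(198,487),(52,458)],.019,*B)
d=(t[0]+t[1]-t[2]-t[3])/2;print(np.linalg.norm(d),np.linalg.norm(t[0]-t[1]),np.degrees(np.arctan2(d[1],d[0])))
u=d/np.linalg.norm(d);c=t.mean(0)
print("comp top/mid/bot",c+.067*u,c,c-.067*u)
b=m("block",[(440,355),(637,306),(690,498),(492,551)],.018,*B);d=b[1]-b[0];print(np.linalg.norm(d),np.degrees(np.arctan2(d[1],d[0])))
m("blank",[(192,112)],.065,*B)
v=m("vise",[(491,235),(658,227)],.052,*A);d=v[0]-v[1];print("vise y",np.degrees(np.arctan2(d[1],d[0])))
m("forktop",[(537,227)],.09,*A);m("forkflange",[(561,241)],.044,*A)
m("chuck",[(144,357)],.095,*A)
m("sq",[(82,342)],.155,*A)
w=bot.camera_info("wrist");print(w)
E
```

```text
tray [ 0.5588 -0.1271  0.019 ] [0.676 0.678 0.472 0.47 ]
0.20626387101149596 0.0713960686361229 -11.28030387729739
comp top/mid/bot [ 0.62451644 -0.14024547  0.019     ] [ 0.55881075 -0.12713966  0.019     ] [ 0.49310505 -0.11403386  0.019     ]
block [ 0.4779 -0.3203  0.018 ] [0.576 0.644 0.584 0.506]
0.0988488161480347 -76.47604966092709
blank [ 0.6241 -0.1414  0.065 ] [0.64]
vise [0.5597 0.1212 0.052 ] [0.582 0.567]
vise y 92.31851423647012
forktop [0.5562 0.1316 0.09  ] [0.572]
forkflange [0.5557 0.1301 0.044 ] [0.571]
chuck [0.4908 0.328  0.095 ] [0.59]
sq [0.4923 0.3331 0.155 ] [0.594]
{'vertical_fov': 68.76390147591852, 'cx': 316.5423719482885, 'cy': 239.07067919844704, 'D': array([-0.07076965,  0.        ,  0.        ,  0.        ,  0.        ]), 'pose': array([[ 0.28790217, -0.91722871, -0.27532498,  0.07382271],
       [ 0.95765602,  0.27493527,  0.08547252,  0.4994815 ],
       [-0.0027013 , -0.28827434,  0.95754405,  0.37332232],
       [ 0.        ,  0.        ,  0.        ,  1.        ]])}
```

Emit:
{"name": "step_arm", "arguments": {"targets": "1 0.824 -0.694 0 0 0 0.42; 1 0.824 -0.694 0 0 0 0.42; 1 0.824 -0.694 0 0 0 0.42; 1 0.824 -0.694 0 0 0 0.42; 1 0.824 -0.694 0 0 0 0.42; 1 0.824 -0.694 0 0 0 0.42; 1 0.824 -0.694 0 0 0 0.42; 1 0.824 -0.694 0 0 0 0.42; 1 0.824 -0.694 0 0 0 0.42; 1 0.824 -0.694 0 0 0 0.42"}}

```text
clock: 0.93
eef_pos: [0.455, 0.216, 0.231]
tool_rot: [-0.019, 1.0, -0.0, -0.0]
ft_force: [0.5, 1.2, 0.4]
grip_width: 0.0855
grasp_force: 0.0
```

Emit:
{"name": "step_arm", "arguments": {"targets": "1 0.187 -0.157 0 0 0 0; 1 0.187 -0.157 0 0 0 0; 1 0.187 -0.157 0 0 0 0; 1 0.187 -0.157 0 0 0 0; 1 0.187 -0.157 0 0 0 0; 1 0.187 -0.157 0 0 0 0"}}

```text
clock: 1.43
eef_pos: [0.5468, 0.1392, 0.2305]
tool_rot: [-0.019, 1.0, -0.0, -0.001]
ft_force: [0.0, 0.8, -0.7]
grip_width: 0.0852
grasp_force: 0.0
```

```bash
cat >> h.py <<'E'
def snap(n,marks=()):
    i=bot.camera_info("wrist");im=bot.camera("wrist")[:,:,::-1].copy()
    for p in pix(i,marks) if len(marks) else (): cv2.drawMarker(im,tuple(int(round(x)) for x in p),(0,0,255),0,10,1)
    cv2.imwrite(f"pics/{n}.png",im); np.save(f"pics/{n}.npy",i,allow_pickle=True)
    o=bot.get_obs();y=R.from_quat(o["tool_rot"]).as_matrix()[:,1]
    print(o["clock"],o["eef_pos"].round(4),"close hdg",np.degrees(np.arctan2(y[1],y[0])).round(2),"uz",R.from_quat(o["tool_rot"]).as_matrix()[:,2].round(3))
def load(n): return np.load(f"pics/{n}.npy",allow_pickle=True).item()
E
python3 -c "
from h import *
snap('w1',[[.556,.131,.09],[.5597,.1212,.03],[.556,.131,.044]])"
```

```text
1.4833 [0.5465 0.1398 0.2309] close hdg 92.22 uz [-0.002 -0.    -1.   ]
```

View pics/w1.png

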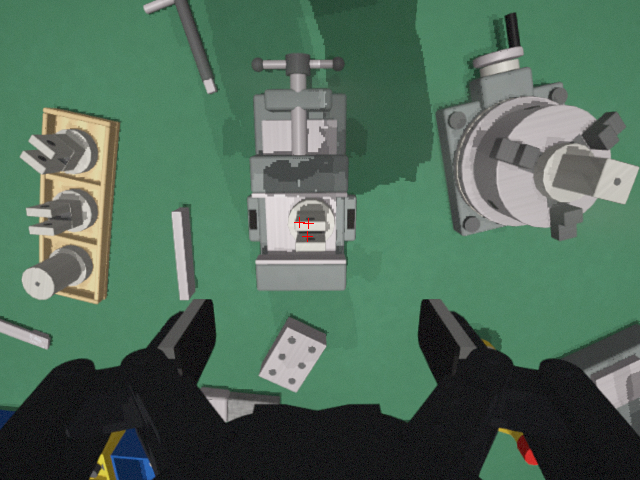

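The wrist view shows the fork centred near (311,236) with its flats parallel to the vise jaws. My marks agree with it to within 2 mm, so I descend.

Emit:
{"name": "step_arm", "arguments": {"targets": "1 0.018 -0.015 -0.05 0 0 0; 1 0.018 -0.015 -0.12 0 0 0; 1 0.018 -0.015 -0.19 0 0 0; 1 0.018 -0.015 -0.25 0 0 0; 1 0.018 -0.015 -0.3 0 0 0; 1 0.018 -0.015 -0.33 0 0 0; 1 0.018 -0.015 -0.352 0 0 0; 1 0.018 -0.015 -0.352 0 0 0; 1 0.018 -0.015 -0.352 0 0 0; 1 0.018 -0.015 -0.352 0 0 0"}}

```text
clock: 2.32
eef_pos: [0.5573, 0.1327, 0.0569]
tool_rot: [-0.02, 1.0, 0.0, 0.001]
ft_force: [0.4, -0.2, 0.2]
grip_width: 0.0855
grasp_force: 0.0
```

Emit:
{"name": "step_arm", "arguments": {"targets": "-1 0 0 0 0 0 0; -1 0 0 0 0 0 0; -1 0 0 0 0 0 0; -1 0 0 0 0 0 0; -1 0 0 0 0 0 0; -1 0 0 0 0 0 0; -1 0 0 0 0 0 0; -1 0 0 0 0 0 0; -1 0 0 0 0 0 0; -1 0 0 0 0 0 0"}}

```text
clock: 3.15
eef_pos: [0.557, 0.1319, 0.0559]
tool_rot: [-0.019, 1.0, 0.0, 0.001]
ft_force: [0.5, 0.6, 5.8]
grip_width: 0.0249
grasp_force: 59.2
```

```bash
python3 -c "
from h import *
print(bot.get_obs()['joint_pos'].round(2))"
```

```text
[ 0.23  0.51 -0.08  0.98 -0.    0.19]
```

Emit:
{"name": "step_arm", "arguments": {"targets": "-1 0 0 0.02 0 0 0; -1 0 0 0.06 0 0 0; -1 0 0 0.12 0 0 0; -1 0 0 0.18 0 0 0; -1 0 0 0.23 0 0 0; -1 0 0 0.25 0 0 0; -1 0 0 0.25 0 0 0; -1 0 0 0.25 0 0 0"}}

```text
clock: 3.82
eef_pos: [0.5561, 0.1318, 0.1796]
tool_rot: [-0.019, 1.0, -0.0, -0.0]
ft_force: [-1.1, -0.6, -0.7]
grip_width: 0.0253
grasp_force: 58.9
```

Emit:
{"name": "step_arm", "arguments": {"targets": "-1 -0.006 -0.036 0 0 0 0; -1 -0.016 -0.09 0 0 0 0; -1 -0.028 -0.163 0 0 0 0; -1 -0.041 -0.24 0 0 0 0; -1 -0.055 -0.32 0 0 0 0; -1 -0.069 -0.4 0 0 0 0; -1 -0.083 -0.48 0 0 0 0; -1 -0.097 -0.56 0 0 0 0; -1 -0.11 -0.64 0 0 0 0; -1 -0.12 -0.7 0 0 0 0"}}

```text
clock: 4.65
eef_pos: [0.4939, -0.2204, 0.1774]
tool_rot: [-0.018, 1.0, 0.001, -0.003]
ft_force: [-0.1, 0.2, -0.6]
grip_width: 0.0252
grasp_force: 59.1
```

Emit:
{"name": "step_arm", "arguments": {"targets": "-1 -0.012 -0.07 0 0 0 0; -1 -0.022 -0.13 0 0 0 0; -1 -0.03 -0.17 -0.02 0 0 0; -1 -0.034 -0.19 -0.06 0 0 0; -1 -0.034 -0.2 -0.12 0 0 0; -1 -0.034 -0.2 -0.17 0 0 0; -1 -0.034 -0.2 -0.21 0 0 0; -1 -0.034 -0.2 -0.235 0 0 0; -1 -0.034 -0.2 -0.245 0 0 0; -1 -0.034 -0.2 -0.25 0 0 0"}}

```text
clock: 5.48
eef_pos: [0.4772, -0.3167, 0.052]
tool_rot: [-0.019, 1.0, 0.002, -0.003]
ft_force: [-0.1, -0.2, -0.8]
grip_width: 0.0249
grasp_force: 59.1
```

Emit:
{"name": "step_arm", "arguments": {"targets": "-1 0 0 -0.005 0 0 0; -1 0 0 -0.01 0 0 0; -1 0 0 -0.013 0 0 0; -1 0 0 -0.015 0 0 0; -1 0 0 -0.015 0 0 0; -1 0 0 -0.015 0 0 0"}}

```text
clock: 5.98
eef_pos: [0.4798, -0.3183, 0.0484]
tool_rot: [-0.019, 1.0, -0.0, 0.0]
ft_force: [0.1, -0.6, -1.7]
grip_width: 0.0252
grasp_force: 59.1
```

Emit:
{"name": "step_arm", "arguments": {"targets": "-1 0 0 -0.003 0 0 0; -1 0 0 -0.006 0 0 0; -1 0 0 -0.008 0 0 0; -1 0 0 -0.008 0 0 0; -1 0 0 -0.008 0 0 0; -1 0 0 -0.008 0 0 0"}}

```text
clock: 6.48
eef_pos: [0.4795, -0.3182, 0.0439]
tool_rot: [-0.019, 1.0, -0.0, 0.0]
ft_force: [-0.5, -0.1, 0.3]
grip_width: 0.0252
grasp_force: 59.2
```

Emit:
{"name": "step_arm", "arguments": {"targets": "-1 0 0 -0.002 0 0 0; -1 0 0 -0.003 0 0 0; -1 0 0 -0.003 0 0 0; -1 0 0 -0.003 0 0 0"}}

```text
clock: 6.82
eef_pos: [0.4795, -0.3182, 0.0439]
tool_rot: [-0.019, 1.0, -0.0, 0.0]
ft_force: [-3.9, 1.6, 8.4]
grip_width: 0.0254
grasp_force: 60.2
```

Emit:
{"name": "step_arm", "arguments": {"targets": "1 0 0 0 0 0 0; 1 0 0 0 0 0 0; 1 0 0 0 0 0 0; 1 0 0 0 0 0 0; 1 0 0 0 0 0 0; 1 0 0 0.05 0 0 0; 1 0 0 0.13 0 0 0; 1 0 0 0.21 0 0 0; 1 0 0.02 0.29 0 0 0; 1 0 0.08 0.34 0 0 0"}}

```text
clock: 7.65
eef_pos: [0.4809, -0.2815, 0.2165]
tool_rot: [-0.017, 1.0, -0.002, 0.003]
ft_force: [1.8, 0.4, 1.3]
grip_width: 0.0854
grasp_force: 0.0
```

Emit:
{"name": "step_arm", "arguments": {"targets": "1 0.003 0.08 0.05 0 0 0; 1 0.006 0.16 0.09 0 0 0; 1 0.009 0.24 0.11 0 0 0; 1 0.01 0.32 0.11 0 0 0; 1 0.012 0.4 0.11 0 0 0; 1 0.013 0.48 0.11 0 0 0; 1 0.015 0.56 0.11 0 0 0; 1 0.017 0.64 0.11 0 0 0; 1 0.02 0.72 0.11 0 0 0; 1 0.022 0.8 0.11 0 0 0"}}

```text
clock: 8.48
eef_pos: [0.4902, 0.1238, 0.2674]
tool_rot: [-0.019, 1.0, -0.0, 0.0]
ft_force: [1.2, 0.1, 0.1]
grip_width: 0.0853
grasp_force: 0.0
```

Emit:
{"name": "step_arm", "arguments": {"targets": "1 0.003 0.08 0 0 0 0; 1 0.003 0.16 0 0 0 0; 1 0.003 0.24 0 0 0 0; 1 0.003 0.31 0 0 0 0; 1 0.003 0.37 0 0 0 0; 1 0.003 0.4 0 0 0 0; 1 0.003 0.41 0 0 0 0; 1 0.003 0.41 0 0 0 0; 1 0.003 0.41 0 0 0 0"}}

```text
clock: 9.23
eef_pos: [0.4919, 0.3261, 0.267]
tool_rot: [-0.019, 1.0, -0.0, -0.0]
ft_force: [-1.2, -0.4, 0.3]
grip_width: 0.0855
grasp_force: 0.0
```

```bash
python3 -c "
from h import *
snap('w2',[[.4923,.3331,.155],[.4908,.328,.095]])
a=cv2.imread('pics/w2.png')[130:350,180:460];cv2.imwrite('pics/w2c.png',cv2.resize(a,None,fx=2.7,fy=2.7,interpolation=2))
cv2.imwrite('pics/top1.png',bot.camera('top')[:,:,::-1])"
```

```text
9.2833 [0.492  0.3257 0.2673] close hdg 92.12 uz [-0.    -0.001 -1.   ]
```

View pics/w2c.png

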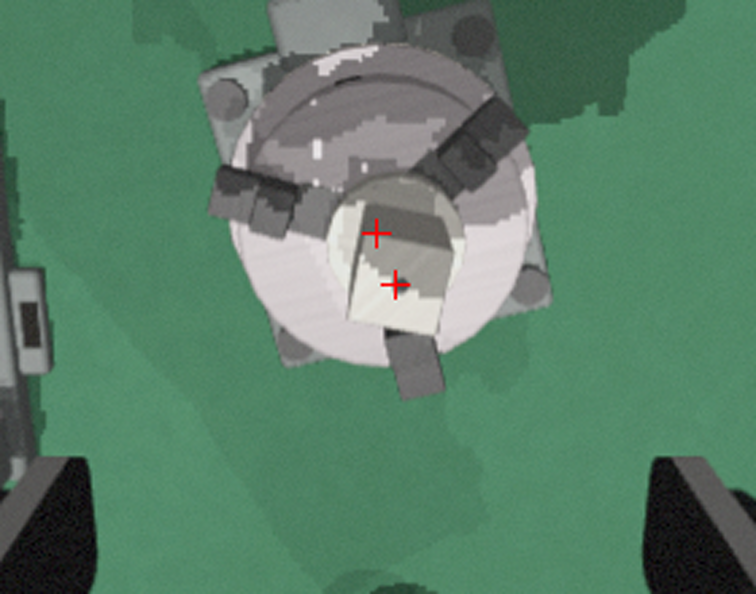

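```bash
python3 - <<'E'
from h import *
from scipy.optimize import least_squares
i=load('w2'); g=lambda uv:(np.array(uv,float)+.5)/2.7-.5+[180,130]
w=world(i,g([(367,235),(453,252),(437,333),(351,318),(401,286)]),.155)
print(w.round(4),w[:4].mean(0).round(4))
for k in range(4):
    d=w[(k+1)%4]-w[k];print(np.linalg.norm(d).round(4),np.degrees(np.arctan2(d[1],d[0])).round(1))
a=np.linspace(0,2*np.pi,361)
def ext(c):
    q=(pix(i,np.c_[c[0]+.05*np.cos(a),c[1]+.05*np.sin(a),0*a+.095])-[180,130]+.5)*2.7-.5
    return np.r_[q.min(0),q.max(0)]
obs=np.array([231,74,535,366])
r=least_squares(lambda c:ext(c)-obs,[.49,.33]);print(r.x,r.fun)
E
```

```text
[[0.4781 0.3243 0.155 ]
 [0.482  0.3484 0.155 ]
 [0.5059 0.3453 0.155 ]
 [0.5024 0.3207 0.155 ]
 [0.4924 0.3344 0.155 ]] [0.4921 0.3347 0.155 ]
0.0243 80.7
0.0241 -7.3
0.0248 -98.2
0.0245 171.5
[0.48859412 0.32993383] [ 4.96160372  1.65072481 -4.96428952 -2.42806154]
```

Squared part's top measures about 24.4 mm on a side, dot at crop (401,286). That puts it at (0.492, 0.3345) with its flats at 81.7°. I turn by -10.4°, descend and grip.

Emit:
{"name": "step_arm", "arguments": {"targets": "1 0 0.018 0 0 0 -0.12; 1 0 0.018 0 0 0 -0.231; 1 0 0.018 -0.06 0 0 -0.231; 1 0 0.018 -0.13 0 0 -0.231; 1 0 0.018 -0.19 0 0 -0.231; 1 0 0.018 -0.24 0 0 -0.231; 1 0 0.018 -0.275 0 0 -0.231; 1 0 0.018 -0.29 0 0 -0.231; 1 0 0.018 -0.292 0 0 -0.231; 1 0 0.018 -0.292 0 0 -0.231"}}

```text
clock: 10.17
eef_pos: [0.4925, 0.3352, 0.122]
tool_rot: [0.072, 0.997, 0.0, 0.0]
ft_force: [0.3, -0.5, 0.4]
grip_width: 0.0857
grasp_force: 0.0
```

Emit:
{"name": "step_arm", "arguments": {"targets": "-1 0 0 0 0 0 0; -1 0 0 0 0 0 0; -1 0 0 0 0 0 0; -1 0 0 0 0 0 0; -1 0 0 0 0 0 0; -1 0 0 0 0 0 0; -1 0 0 0 0 0 0; -1 0 0 0 0 0 0; -1 0 0 0 0 0 0; -1 0 0 0 0 0 0"}}

```text
clock: 11.0
eef_pos: [0.4924, 0.3362, 0.1222]
tool_rot: [0.072, 0.997, 0.0, 0.001]
ft_force: [0.1, -0.8, 4.9]
grip_width: 0.0251
grasp_force: 60.3
```

Emit:
{"name": "step_arm", "arguments": {"targets": "-1 0 0 0.03 0 0 0; -1 0 0 0.08 0 0 0; -1 0 0 0.14 0 0 0; -1 0.005 -0.01 0.19 0 0 0.03; -1 0.02 -0.06 0.21 0 0 0.08; -1 0.04 -0.13 0.21 0 0 0.13; -1 0.065 -0.2 0.21 0 0 0.18; -1 0.087 -0.27 0.21 0 0 0.23; -1 0.108 -0.34 0.21 0 0 0.236; -1 0.122 -0.39 0.21 0 0 0.236"}}

```text
clock: 11.83
eef_pos: [0.5529, 0.1378, 0.2251]
tool_rot: [-0.02, 1.0, -0.001, -0.001]
ft_force: [0.6, 1.1, -1.9]
grip_width: 0.0252
grasp_force: 59.6
```

```bash
python3 - <<'E'
from h import *
i=load('w1');y=np.array([-.0405,.9992]);x=np.array([.9992,.0405]);c=np.array([.5597,.1212])
for sx,sy in((-.031,-.045),(-.031,.045),(.031,-.045),(.031,.045)):
    print(sx,sy,pix(i,[*(c+x*sx+y*sy),.052])[0].round(1))
cv2.imwrite("pics/w1v.png",cv2.resize(cv2.imread("pics/w1.png")[140:300,240:360],None,fx=3.6,fy=3.6,interpolation=2))
E
```

```text
-0.031 -0.045 [248.4 195.8]
-0.031 0.045 [345.7 195.4]
0.031 -0.045 [252.1 258.9]
0.031 0.045 [344.4 258.6]
```

View pics/w1v.png

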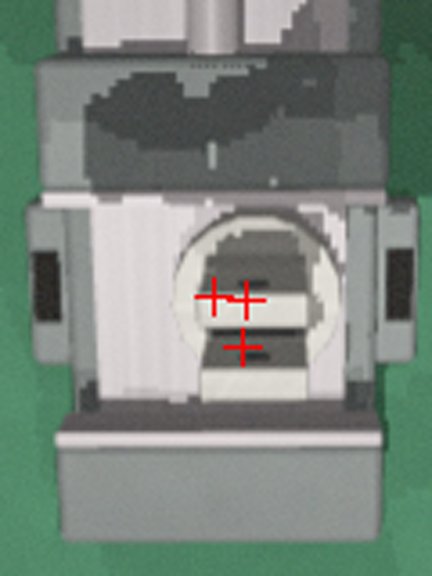

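Emit:
{"name": "step_arm", "arguments": {"targets": "-1 0.007 -0.02 0 0 0 0; -1 0.013 -0.034 0 0 0 0; -1 0.013 -0.034 -0.04 0 0 0; -1 0.013 -0.034 -0.09 0 0 0; -1 0.013 -0.034 -0.14 0 0 0; -1 0.013 -0.034 -0.18 0 0 0; -1 0.013 -0.034 -0.2 0 0 0; -1 0.013 -0.034 -0.21 0 0 0; -1 0.013 -0.034 -0.21 0 0 0; -1 0.013 -0.034 -0.21 0 0 0"}}

```text
clock: 12.67
eef_pos: [0.56, 0.1245, 0.1221]
tool_rot: [-0.021, 1.0, 0.0, 0.001]
ft_force: [0.0, 0.6, -2.2]
grip_width: 0.0252
grasp_force: 59.6
```

```bash
python3 -c "
from h import *
snap('w3',[])"
```

```text
12.7167 [0.5604 0.1244 0.1227] close hdg 92.44 uz [ 0.002  0.001 -1.   ]
```

Emit:
{"name": "step_arm", "arguments": {"targets": "-1 -0.001 -0.004 -0.02 0 0 0; -1 -0.001 -0.004 -0.05 0 0 0; -1 -0.001 -0.004 -0.08 0 0 0; -1 -0.001 -0.004 -0.1 0 0 0; -1 -0.001 -0.004 -0.115 0 0 0; -1 -0.001 -0.004 -0.122 0 0 0; -1 -0.001 -0.004 -0.124 0 0 0; -1 -0.001 -0.004 -0.126 0 0 0; -1 -0.001 -0.004 -0.128 0 0 0; -1 -0.001 -0.004 -0.128 0 0 0"}}

```text
clock: 13.55
eef_pos: [0.5594, 0.1219, 0.0578]
tool_rot: [-0.021, 1.0, 0.0, 0.001]
ft_force: [-0.3, -0.3, -2.1]
grip_width: 0.0253
grasp_force: 59.6
```

Emit:
{"name": "step_arm", "arguments": {"targets": "-1 0 0 -0.001 0 0 0; -1 0 0 -0.002 0 0 0; -1 0 0 -0.003 0 0 0; -1 0 0 -0.003 0 0 0; -1 0 0 -0.003 0 0 0"}}

```text
clock: 13.97
eef_pos: [0.5594, 0.1219, 0.0572]
tool_rot: [-0.021, 1.0, 0.0, 0.001]
ft_force: [-1.5, 0.3, 6.6]
grip_width: 0.0255
grasp_force: 60.7
```

Emit:
{"name": "step_arm", "arguments": {"targets": "1 0 0 0 0 0 0; 1 0 0 0 0 0 0; 1 0 0 0 0 0 0; 1 0 0 0 0 0 0; 1 0 0 0 0 0 0; 1 0 0 0.05 0 0 0; 1 0 0 0.13 0 0 0; 1 0 0 0.21 0 0 0; 1 0.01 -0.03 0.27 0 0 -0.05; 1 0.025 -0.1 0.29 0 0 -0.1"}}

```text
clock: 14.8
eef_pos: [0.5741, 0.0751, 0.2069]
tool_rot: [0.016, 1.0, 0.002, 0.005]
ft_force: [1.7, 0.1, 1.1]
grip_width: 0.0856
grasp_force: 0.0
```

Emit:
{"name": "step_arm", "arguments": {"targets": "1 0.02 -0.08 0.02 0 0 -0.07; 1 0.04 -0.16 0.04 0 0 -0.14; 1 0.06 -0.24 0.04 0 0 -0.2; 1 0.08 -0.32 0.04 0 0 -0.204; 1 0.095 -0.38 0.04 0 0 -0.204; 1 0.103 -0.415 0.04 0 0 -0.204; 1 0.105 -0.426 0.04 0 0 -0.204; 1 0.105 -0.426 0.04 0 0 -0.204; 1 0.105 -0.426 0.04 0 0 -0.204"}}

```text
clock: 15.55
eef_pos: [0.6237, -0.1406, 0.2204]
tool_rot: [0.098, 0.995, 0.0, -0.0]
ft_force: [0.7, 0.1, -0.6]
grip_width: 0.0855
grasp_force: 0.0
```

```bash
python3 -c "
from h import *
snap('w4',[[.6241,-.1414,.065],[.6245,-.1402,.005],[.4895,.3295,.095]])
print(bot.get_obs()['joint_pos'].round(2))"
```

```text
15.6 [ 0.6238 -0.1399  0.2207] close hdg 78.79 uz [-0.001  0.001 -1.   ]
[-0.22  0.53  0.41  1.45  0.   -0.03]
```

View pics/w4.png

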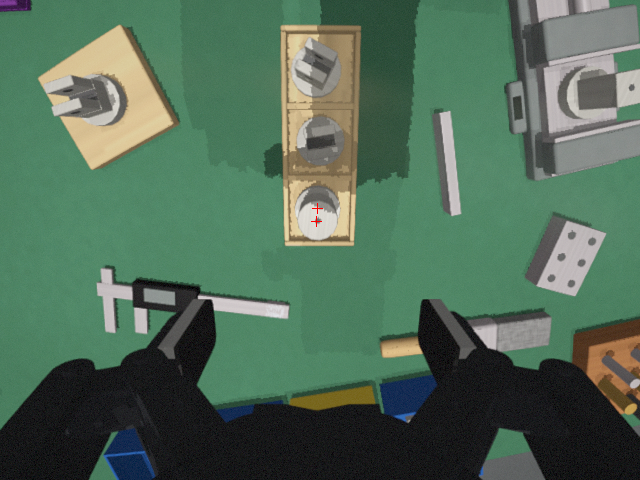

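Blank's top is centred at (318,221), right on my mark. The squared part stands in the vise and the fork stands on the block. Now I descend and grip.

Emit:
{"name": "step_arm", "arguments": {"targets": "1 0 -0.001 -0.06 0 0 0; 1 0 -0.001 -0.13 0 0 0; 1 0 -0.001 -0.2 0 0 0; 1 0 -0.001 -0.26 0 0 0; 1 0 -0.001 -0.31 0 0 0; 1 0 -0.001 -0.35 0 0 0; 1 0 -0.001 -0.37 0 0 0; 1 0 -0.001 -0.377 0 0 0; 1 0 -0.001 -0.377 0 0 0; 1 0 -0.001 -0.377 0 0 0"}}

```text
clock: 16.43
eef_pos: [0.6251, -0.1412, 0.0339]
tool_rot: [0.098, 0.995, -0.0, 0.001]
ft_force: [0.6, 0.1, 0.1]
grip_width: 0.0855
grasp_force: 0.0
```

Emit:
{"name": "step_arm", "arguments": {"targets": "-1 0 0 0 0 0 0; -1 0 0 0 0 0 0; -1 0 0 0 0 0 0; -1 0 0 0 0 0 0; -1 0 0 0 0 0 0; -1 0 0 0 0 0 0; -1 0 0 0 0 0 0; -1 0 0 0 0 0 0; -1 0 0 0 0 0 0; -1 0 0 0 0 0 0"}}

```text
clock: 17.27
eef_pos: [0.6248, -0.1418, 0.0334]
tool_rot: [0.098, 0.995, -0.0, 0.001]
ft_force: [-0.2, 1.4, 5.8]
grip_width: 0.0345
grasp_force: 60.1
```

Emit:
{"name": "step_arm", "arguments": {"targets": "-1 0 0 0.02 0 0 0; -1 0 0 0.07 0 0 0; -1 0 0 0.13 0 0 0; -1 0 0 0.2 0 0 0; -1 0 0 0.26 0 0 0; -1 0 0 0.32 0 0 0; -1 0 0 0.36 0 0 0; -1 -0.005 0.01 0.38 0 0 0; -1 -0.014 0.05 0.38 0 0 0; -1 -0.03 0.11 0.38 0 0 0"}}

```text
clock: 18.1
eef_pos: [0.6089, -0.0882, 0.222]
tool_rot: [0.1, 0.995, -0.0, 0.0]
ft_force: [0.5, 0.7, -2.0]
grip_width: 0.0345
grasp_force: 60.0
```

Emit:
{"name": "step_arm", "arguments": {"targets": "-1 -0.023 0.08 0 0 0 0; -1 -0.046 0.16 0 0 0 0; -1 -0.069 0.24 0 0 0 0; -1 -0.092 0.32 0 0 0 0; -1 -0.115 0.4 0 0 0 0; -1 -0.138 0.48 0 0 0 0; -1 -0.161 0.56 0 0 0 0; -1 -0.184 0.64 0 0 0 0; -1 -0.203 0.71 0 0 0 0; -1 -0.22 0.77 0 0 0 0"}}

```text
clock: 18.93
eef_pos: [0.4966, 0.3005, 0.2209]
tool_rot: [0.097, 0.995, -0.001, -0.001]
ft_force: [-0.3, -0.6, -2.4]
grip_width: 0.0347
grasp_force: 60.0
```

Emit:
{"name": "step_arm", "arguments": {"targets": "-1 -0.006 0.03 0 0 0 0; -1 -0.011 0.048 0 0 0 0; -1 -0.013 0.055 -0.02 0 0 0; -1 -0.013 0.055 -0.06 0 0 0; -1 -0.013 0.055 -0.1 0 0 0; -1 -0.013 0.055 -0.125 0 0 0; -1 -0.013 0.055 -0.135 0 0 0; -1 -0.013 0.055 -0.135 0 0 0; -1 -0.013 0.055 -0.135 0 0 0; -1 -0.013 0.055 -0.135 0 0 0"}}

```text
clock: 19.77
eef_pos: [0.4934, 0.3255, 0.1558]
tool_rot: [0.099, 0.995, 0.0, 0.001]
ft_force: [0.1, 0.1, -1.4]
grip_width: 0.0347
grasp_force: 60.1
```

```bash
python3 -c "
from h import *
snap('w5',[])
a=cv2.imread('pics/w5.png')[100:360,180:460];cv2.imwrite('pics/w5c.png',cv2.resize(a,None,fx=2,fy=2,interpolation=2))"
```

```text
19.8167 [0.4934 0.3258 0.156 ] close hdg 78.68 uz [ 0.002  0.001 -1.   ]
```

View pics/w5c.png

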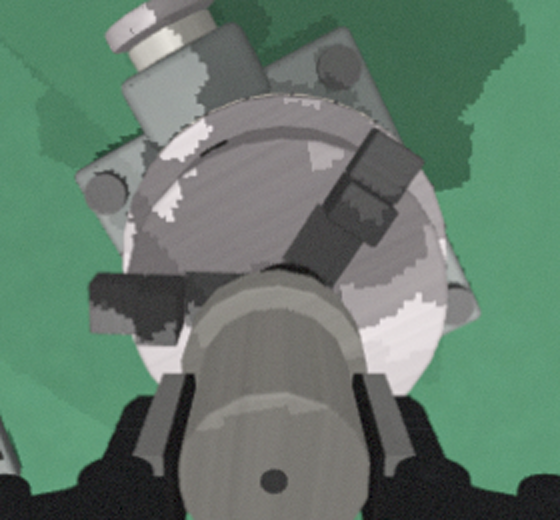

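Chuck circle is centred at crop column 285 and the flange at 274. The axis is therefore about 4 mm further to +y, which agrees with the earlier estimate. I correct for it and lower.

Emit:
{"name": "step_arm", "arguments": {"targets": "-1 -0.004 0.004 0 0 0 0; -1 -0.008 0.008 0 0 0 0; -1 -0.008 0.008 0 0 0 0; -1 -0.008 0.008 -0.015 0 0 0; -1 -0.008 0.008 -0.03 0 0 0; -1 -0.008 0.008 -0.042 0 0 0; -1 -0.008 0.008 -0.052 0 0 0; -1 -0.008 0.008 -0.058 0 0 0; -1 -0.008 0.008 -0.06 0 0 0; -1 -0.008 0.008 -0.06 0 0 0"}}

```text
clock: 20.65
eef_pos: [0.4883, 0.3296, 0.1242]
tool_rot: [0.098, 0.995, -0.0, -0.0]
ft_force: [-0.0, -0.2, -1.2]
grip_width: 0.0346
grasp_force: 60.1
```

Emit:
{"name": "step_arm", "arguments": {"targets": "-1 0 0 -0.001 0 0 0; -1 0 0 -0.002 0 0 0; -1 0 0 -0.003 0 0 0; -1 0 0 -0.004 0 0 0; -1 0 0 -0.004 0 0 0; -1 0 0 -0.004 0 0 0"}}

```text
clock: 21.15
eef_pos: [0.4887, 0.33, 0.1235]
tool_rot: [0.098, 0.995, 0.0, 0.0]
ft_force: [-1.5, -1.4, 2.8]
grip_width: 0.0341
grasp_force: 60.4
```

Emit:
{"name": "step_arm", "arguments": {"targets": "1 0 0 0 0 0 0; 1 0 0 0 0 0 0; 1 0 0 0 0 0 0; 1 0 0 0 0 0 0; 1 0 0 0 0 0 0; 1 0 0 0.04 0 0 0; 1 0 0 0.11 0 0 0; 1 0 0 0.17 0 0 0; 1 0 -0.02 0.2 0 0 0; 1 0 -0.08 0.2 0 0 0"}}

```text
clock: 21.98
eef_pos: [0.4908, 0.2938, 0.2275]
tool_rot: [0.096, 0.995, 0.004, 0.004]
ft_force: [0.4, 0.1, 0.7]
grip_width: 0.0857
grasp_force: 0.0
```

Emit:
{"name": "step_arm", "arguments": {"targets": "1 -0.002 -0.08 0 0 0 0.07; 1 -0.004 -0.16 0 0 0 0.14; 1 -0.006 -0.24 0 0 0 0.21; 1 -0.008 -0.32 0 0 0 0.28; 1 -0.01 -0.4 0 0 0 0.3; 1 -0.012 -0.48 0 0 0 0.3; 1 -0.014 -0.56 0 0 0 0.3; 1 -0.016 -0.64 0 0 0 0.3; 1 -0.018 -0.72 0 0 0 0.3; 1 -0.018 -0.8 0 0 0 0.3"}}

```text
clock: 22.82
eef_pos: [0.479, -0.1121, 0.2231]
tool_rot: [-0.019, 1.0, -0.0, 0.0]
ft_force: [1.2, -0.7, -0.5]
grip_width: 0.0855
grasp_force: 0.0
```

Emit:
{"name": "step_arm", "arguments": {"targets": "1 0.001 -0.08 0 0 0 0; 1 0.001 -0.16 0 0 0 0; 1 0.001 -0.24 0 0 0 0; 1 0.001 -0.31 0 0 0 0; 1 0.001 -0.37 0 0 0 0; 1 0.001 -0.4 0 0 0 0; 1 0.001 -0.409 -0.02 0 0 0; 1 0.001 -0.409 -0.06 0 0 0; 1 0.001 -0.409 -0.1 0 0 0; 1 0.001 -0.409 -0.1 0 0 0"}}

```text
clock: 23.65
eef_pos: [0.4775, -0.3117, 0.1679]
tool_rot: [-0.02, 1.0, 0.003, -0.004]
ft_force: [-1.0, 0.9, -0.6]
grip_width: 0.0855
grasp_force: 0.0
```

```bash
python3 -c "
from h import *
snap('w6',[[.4795,-.3182,.078],[.4795,-.3182,.032]])
a=cv2.imread('pics/w6.png')[100:400,160:480];cv2.imwrite('pics/w6c.png',cv2.resize(a,None,fx=2,fy=2,interpolation=2))"
```

```text
23.7 [ 0.4783 -0.3121  0.1701] close hdg 92.31 uz [-0.005  0.004 -1.   ]
```

View pics/w6c.png

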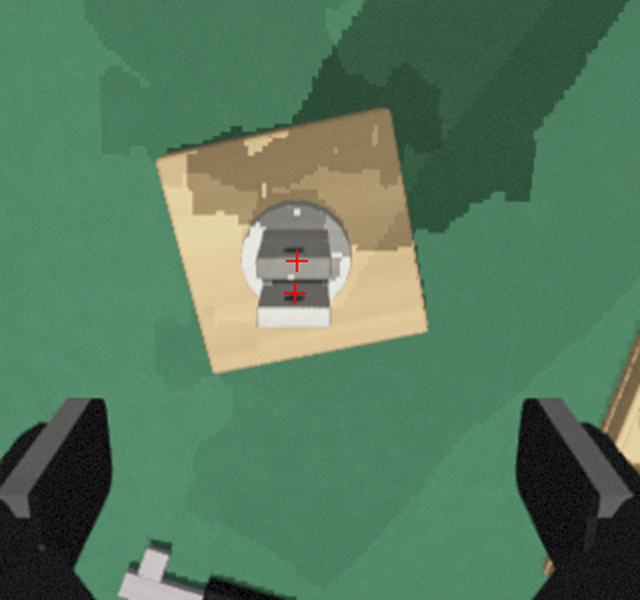

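Fork stands aligned on the block with its centre on my marks, so I descend and grip.

Emit:
{"name": "step_arm", "arguments": {"targets": "1 0.002 -0.01 -0.05 0 0 0; 1 0.002 -0.01 -0.11 0 0 0; 1 0.002 -0.01 -0.17 0 0 0; 1 0.002 -0.01 -0.21 0 0 0; 1 0.002 -0.01 -0.235 0 0 0; 1 0.002 -0.01 -0.25 0 0 0; 1 0.002 -0.01 -0.254 0 0 0; 1 0.002 -0.01 -0.254 0 0 0; 1 0.002 -0.01 -0.254 0 0 0"}}

```text
clock: 24.45
eef_pos: [0.4821, -0.3199, 0.0473]
tool_rot: [-0.02, 1.0, -0.001, 0.001]
ft_force: [-0.2, -0.9, 1.4]
grip_width: 0.0852
grasp_force: 0.0
```

Emit:
{"name": "step_arm", "arguments": {"targets": "-1 0 0 0 0 0 0; -1 0 0 0 0 0 0; -1 0 0 0 0 0 0; -1 0 0 0 0 0 0; -1 0 0 0 0 0 0; -1 0 0 0 0 0 0; -1 0 0 0 0 0 0; -1 0 0 0 0 0 0; -1 0 0 0 0 0 0; -1 0 0 0 0 0 0"}}

```text
clock: 25.28
eef_pos: [0.4813, -0.3199, 0.0463]
tool_rot: [-0.019, 1.0, -0.0, 0.0]
ft_force: [-0.6, 0.7, 4.6]
grip_width: 0.0253
grasp_force: 59.3
```

Emit:
{"name": "step_arm", "arguments": {"targets": "-1 0 0 0.02 0 0 0; -1 0 0 0.07 0 0 0; -1 0 0 0.13 0 0 0; -1 0 0 0.19 0 0 0; -1 0.01 0.01 0.24 0 0 -0.02; -1 0.04 0.05 0.27 0 0 -0.08; -1 0.08 0.1 0.28 0 0 -0.14; -1 0.13 0.16 0.28 0 0 -0.2; -1 0.18 0.22 0.28 0 0 -0.26; -1 0.22 0.27 0.28 0 0 -0.3"}}

```text
clock: 26.12
eef_pos: [0.5919, -0.1826, 0.1859]
tool_rot: [0.099, 0.995, 0.0, -0.0]
ft_force: [-0.1, -0.4, -0.4]
grip_width: 0.0248
grasp_force: 58.9
```

Emit:
{"name": "step_arm", "arguments": {"targets": "-1 0.03 0.04 0 0 0 0; -1 0.055 0.07 0 0 0 0; -1 0.065 0.085 0 0 0 0; -1 0.068 0.09 0 0 0 0; -1 0.068 0.09 -0.03 0 0 0; -1 0.068 0.09 -0.08 0 0 0; -1 0.068 0.09 -0.13 0 0 0; -1 0.068 0.09 -0.15 0 0 0; -1 0.068 0.09 -0.15 0 0 0; -1 0.068 0.09 -0.15 0 0 0"}}

```text
clock: 26.95
eef_pos: [0.6242, -0.1405, 0.1108]
tool_rot: [0.099, 0.995, -0.0, -0.001]
ft_force: [0.6, 0.1, -0.9]
grip_width: 0.0249
grasp_force: 58.9
```

```bash
python3 -c "
from h import *
snap('w7',[[.6245,-.1395,.005]])
a=cv2.imread('pics/w7.png')[60:420,140:500];cv2.imwrite('pics/w7c.png',cv2.resize(a,None,fx=1.6,fy=1.6,interpolation=2))"
```

```text
27.0 [ 0.6253 -0.1405  0.112 ] close hdg 78.67 uz [ 0.001 -0.    -1.   ]
```

View pics/w7c.png

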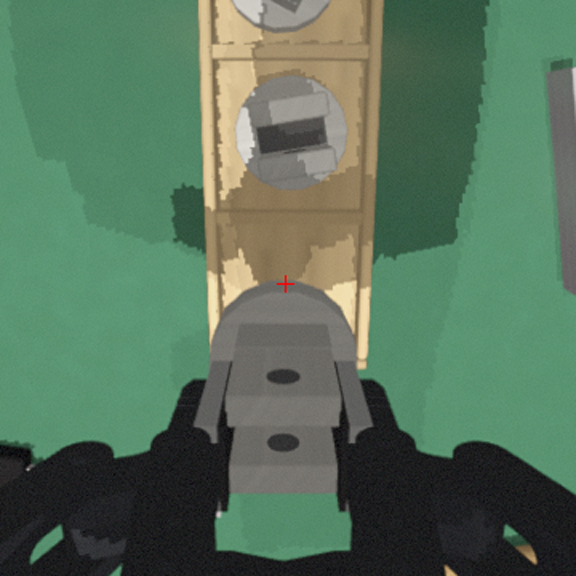

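Fork is centred over the compartment (column 285 against 288), so I lower it.

Emit:
{"name": "step_arm", "arguments": {"targets": "-1 0 0.001 -0.03 0 0 0; -1 0 0.001 -0.065 0 0 0; -1 0 0.001 -0.095 0 0 0; -1 0 0.001 -0.12 0 0 0; -1 0 0.001 -0.135 0 0 0; -1 0 0.001 -0.145 0 0 0; -1 0 0.001 -0.15 0 0 0; -1 0 0.001 -0.152 0 0 0; -1 0 0.001 -0.153 0 0 0; -1 0 0.001 -0.153 0 0 0"}}

```text
clock: 27.83
eef_pos: [0.6256, -0.1393, 0.0352]
tool_rot: [0.098, 0.995, -0.0, 0.001]
ft_force: [-0.4, -0.1, -1.2]
grip_width: 0.0249
grasp_force: 58.9
```

Emit:
{"name": "step_arm", "arguments": {"targets": "-1 0 0 -0.001 0 0 0; -1 0 0 -0.002 0 0 0; -1 0 0 -0.003 0 0 0; -1 0 0 -0.004 0 0 0; -1 0 0 -0.004 0 0 0; -1 0 0 -0.004 0 0 0"}}

```text
clock: 28.33
eef_pos: [0.6253, -0.1392, 0.0333]
tool_rot: [0.098, 0.995, -0.0, 0.001]
ft_force: [-1.5, 1.4, 4.9]
grip_width: 0.0251
grasp_force: 59.6
```

Emit:
{"name": "step_arm", "arguments": {"targets": "1 0 0 0 0 0 0; 1 0 0 0 0 0 0; 1 0 0 0 0 0 0; 1 0 0 0 0 0 0; 1 0 0 0 0 0 0; 1 0 0 0.05 0 0 0; 1 0 0 0.13 0 0 0; 1 0 0 0.21 0 0 0; 1 0 0 0.29 0 0 0; 1 0 0 0.35 0 0 0"}}

```text
clock: 29.17
eef_pos: [0.6257, -0.1393, 0.2112]
tool_rot: [0.098, 0.995, -0.0, 0.002]
ft_force: [1.0, -0.7, 0.5]
grip_width: 0.0853
grasp_force: 0.0
```

Emit:
{"name": "step_arm", "arguments": {"targets": "1 -0.05 -0.05 0.05 0 0 0; 1 -0.1 -0.1 0.05 0 0 0; 1 -0.15 -0.15 0.05 0 0 0; 1 -0.2 -0.2 0.05 0 0 0; 1 -0.25 -0.25 0.05 0 0 0; 1 -0.3 -0.3 0.05 0 0 0; 1 -0.34 -0.34 0.05 0 0 0; 1 -0.34 -0.34 0.05 0 0 0; 1 -0.34 -0.34 0.05 0 0 0"}}

```text
clock: 29.92
eef_pos: [0.454, -0.3103, 0.2325]
tool_rot: [0.1, 0.995, 0.0, 0.0]
ft_force: [0.3, 0.3, -0.3]
grip_width: 0.0855
grasp_force: 0.0
```

```bash
python3 - <<'E'
from h import *
im=bot.camera("top")[:,:,::-1];i=bot.camera_info("top")
print(pix(i,[[.4895,.3295,.155],[.4895,.3295,.095],[.5597,.122,.09],[.6245,-.1395,.065]]).round(1))
a=im[140:270,70:340];cv2.imwrite("pics/top2.png",cv2.resize(a,None,fx=2.9,fy=2.9,interpolation=2))
E
```

```text
[[ 89.5 216.9]
 [100.9 219.5]
 [193.2 188.5]
 [307.2 161.9]]
```

View pics/top2.png

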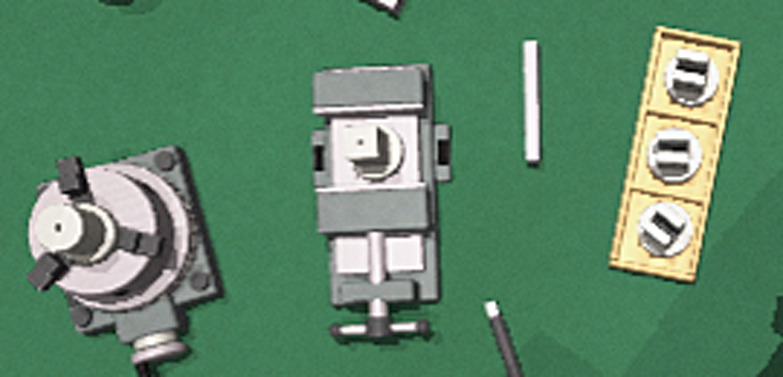

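Everything stands upright and looks centred: the blank's dot at crop (59,229) is within about 5 mm of the chuck axis, the squared part at (360,142) is within 2 mm, and the fork sits in the end compartment at (690,75). I'm handing in.

```bash
python3 -c "
from workcell import bot
print(bot.job_done())"
```

```text
the job is handed in; nothing more can be done
None
```

I handed the job in at about 30 s on the robot's clock: the blank is in the chuck, the squared part in the vise and the fork in the blank's old compartment. The last picture shows all three upright, with the blank within about 5 mm of the chuck axis and the squared part about 2 mm off the vise centre. The other two forks look undisturbed. The hand-in returned no verdict.

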